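# Prove the orange limit switch on a ring-press die carriage

## Task

Before the ring press is run, check the limit switch with the orange roller on its die carriage: from above, push the orange roller of its lever down until it clicks, hold it there for a moment, then lift off so the lever springs all the way back up. Do not force the lever hard against its bottom stop, and do not operate the switch with the blue roller.

Things in the scene. Friction and masses are not known exactly. Their poses are not given: they have to be found in the camera images.
- orange_switch: The switch to check: aluminium housing 40 x 40 mm with an orange cap, upright on a teal bed 240 x 420 x 20 mm that may be turned on the bench. Origin: centre of its foot, 20 mm above the bench; cap top at 104 mm. Its lever is on its -x side and points along +y. The blue switch stands in line along y, on either side.
- orange_roller (a point): Centre of the orange roller to push, a wheel 24 mm across, 16 mm wide; rests 110 mm above the bench. At rest x is level along its axle, y level in the direction the arm points away from the pivot. The 5 mm steel arm is on its +x side. Housing centre: 40 mm along x, 56 mm back along -y. A fixed steel cam shoe 24 mm wide, top at 118 mm, stands in line with the rollers, 75 mm or more from either.
- orange_lever (a joint): 0 = at rest, arm 20 degrees above level; grows as the roller goes down. Clicks at 0.35 rad (arm level, roller about 20 mm below rest); bottom stop at 0.70 rad (41 mm below). The spring pushes back with about 4 N at the roller at first, 6 N at the click, 8 N near the stop, and returns the lever to 0. The roller moves nearly straight down, under 4 mm sideways.
- blue_roller (a point): Centre of the blue roller of the other, otherwise identical switch (blue cap on its housing), same size, height and axes. Not to be pushed.

How it is judged:
On the way:
1. the orange-rollered lever is pushed past its click and held there for a moment (value of joint orange_lever above 0.35 rad), for 0.2 s.
At the end, for the whole second after the job is handed in: After having clicked, the orange-rollered lever is released and back up within 0.08 rad of rest; the blue roller is within 5 mm of where it started (value of joint orange_lever below 0.08 rad and distance of blue_roller from where it was at the start of the episode below 0.005 m); the robot touches nothing.
It fails at once if the blue roller is pushed more than 9 mm (distance of blue_roller from where it was at the start of the episode above 0.009 m).
It fails at once if the orange switch is pressed with more than 40 N (lever forced against its stop) (contact force between anything else and orange_switch above 40 N).
It also fails if it takes over 29 s, if anything falls off the work surface, if the arm or the gripper's body presses on something with over 40 N, if the wrist force passes 120 N, or if a joint passes its speed limit or range.

## Robot

A 6-joint arm with a two-finger parallel gripper is mounted at the origin on the work surface. World frame = base frame: x ahead of the robot, y to its left, z up, the work surface at z = 0. Lengths are in m, angles in rad, forces in N, time in s.
With the tool pointing down it reaches from about 0.35 to 0.725 m from the base axis. Payload 6 kg.
Tool frame: the origin (TCP) lies between the finger pads; the fingertips stand 17 mm ahead of it and the grasp point (between the pads) lies 2 mm behind it; z points along the fingers, x is the direction in which the jaws open and shut, and the axes are right-handed (so a half turn about z gives the same grasp; the last joint's range is limited). The gripper opens to 85 mm and grips with 20 to 120 N. Pads are 22 mm wide; open, the fingers measure 114 mm over their backs; the gripper's body (76 mm by 85 mm) begins 54 mm behind the grasp point. The pads swing forward as they close: fully open they stand 13 mm farther back than shut.
Start: joints at [1.467, 0.04, 0.085, 0, -1.615, -0.334], TCP at [0.254, 0.543, 0.248] pointing down, gripper open.
Joint ranges: [-2.56, 2.56], [-1.29, 2.01], [-1.08, 1.49], [-3.29, 1.98], [-2.81, -0.18], [-2.99, 2.99]. Speed limits (rad/s): [2.57, 2.57, 3.01, 3.14, 3.14, 3.14].

## Interface

Orientations are given as a 3x3 rotation matrix whose columns are the frame's x, y, z axes.
In Python, from rig import readout, cams, workorder gives the robot as it stands.
- The arm moves only by the tool servo_tool, never from a script. Its argument "targets" is a list of rows, each a list of 3 entries, a list of its own where there are three numbers: the closure, from 0 (fully open) to 1 (shut), then the shift along the tool's x, y, z in mm, then the turn, a rotation vector about the tool's x, y, z in rad. A call has 1 to 10 rows; each row shifts and turns the commanded pose from where the row before left it, along the tool's axes as they then stand; what a row does not reach is not made up. A row lasts 1/8 s, in which the tool goes at most 62.5 mm and 10.7 degrees, less where a joint would pass 70% of its speed; a pose out of reach is approached as far as the arm can. A call is refused whole if a number of a shift passes 62.5 or a number of a turn 0.188, either way. A call with a gripper value outside its range is refused whole. The fingers move at their own pace and stop on an object; "grip_force" is the grip in N (left out, the last holds). Time passes only in rows, so rows that do not move let the fingers close. It gives the time, the measured TCP pose, the force and the opening at its end, in the units of the state.
- readout.read_state(): the state, without advancing time (a new reading comes with each control period).
- cams.read_camera(name): name is "side" or "top"; returns a dict with "image" (384x512x3 uint8, blue, green, red), "fovy" (degrees; the focal length in pixels is half the picture's height over the tangent of half this angle, whatever the lens; pixels are square), "cx", "cy" (the principal point, pixels), "dist" ([k1, k2, p1, p2, k3] as OpenCV has them; the pictures are not rectified), "T" (4x4, takes a point from camera to world coordinates). Camera axes: x right, y down, z forward; pixel columns grow to the right and rows downward; lengths in m; the calibration is good to about 2 mm. A picture is of the moment at which its call begins. There is no depth.
- workorder.close_job(): hands the job in, once; it reports no verdict.
The state is a dict: "time": time; "q": joint angles; "qd": joint speeds; "tau": joint torques, N m; "tool_pos": TCP position; "tcp_rot": TCP orientation; "contact_force": force on the tool from outside, world axes, zero at the start; "ft_torque": the same for the moment, N m; "width": finger opening in m.
Only numpy, scipy, OpenCV 4.12 (cv2) and the standard library are available. Lean on these libraries where they do the work, as an engineer would, in place of code of your own. Each camera call takes 0.05 s, during which the arm holds its last target.

## Working session

There is one attempt and no reset: what is moved stays moved. The work goes in short steps, Python scripts to look and compute and a tool call to move; the robot and the scene stay as the last step left them, time stands still between calls to the robot, and variables do not carry over. Pictures are saved under pics/ and viewed, and the job is handed in when it is done.

Besides the shell and the picture viewer there is one more tool, called after "Request:" as name([rows], argument=value, ...), one row to a line, values as JSON. servo_tool: Moves the arm, as the interface text tells. Its arguments: {"type":"object","properties":{"targets":{"type":"array","items":{"type":"array"}},"grip_force":{"type":"number"}},"required":["targets"]}

```bash
mkdir -p pics
python3 - <<'E'
from rig import readout, cams
import cv2,numpy as np
s=readout.read_state();print({k:np.round(v,3).tolist() for k,v in s.items()})
for n in("top","side"):
    c=cams.read_camera(n);cv2.imwrite(f"pics/{n}0.png",c["image"]);np.savez(f"{n}0.npz",**c)
    print(n,c["fovy"],c["cx"],c["cy"],c["dist"],np.round(c["T"],3).tolist())
E
```

```text
{'time': 0.0, 'q': [1.467, 0.041, 0.084, -0.0, -1.615, -0.334], 'qd': [0.0, -0.001, 0.001, -0.0, 0.002, -0.0], 'tau': [0.001, -36.82, 34.742, 6.932, -0.005, -0.0], 'tool_pos': [0.254, 0.543, 0.247], 'tcp_rot': [[-0.424, -0.906, -0.001], [-0.906, 0.424, -0.002], [0.002, -0.0, -1.0]], 'contact_force': [-0.24, -0.621, -0.607], 'ft_torque': [-0.037, -0.016, 0.005], 'width': 0.085}
top 49.092972143193116 257.4541990486125 198.22737605369792 [-0.13761169  0.          0.          0.          0.        ] [[0.207, -0.957, 0.202, 0.438], [-0.978, -0.202, 0.042, 0.029], [0.001, -0.207, -0.978, 0.751], [0.0, 0.0, 0.0, 1.0]]
side 44.839791321664464 257.9076409920648 193.956488486451 [-0.12441281  0.          0.          0.          0.        ] [[0.907, -0.207, 0.366, 0.334], [-0.42, -0.468, 0.777, -0.467], [0.01, -0.859, -0.512, 0.434], [0.0, 0.0, 0.0, 1.0]]
```

View pics/top0.png

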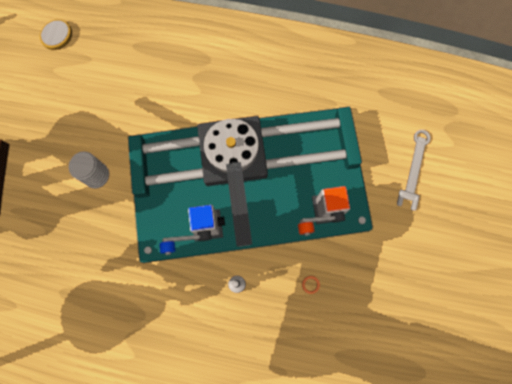

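View pics/side0.png

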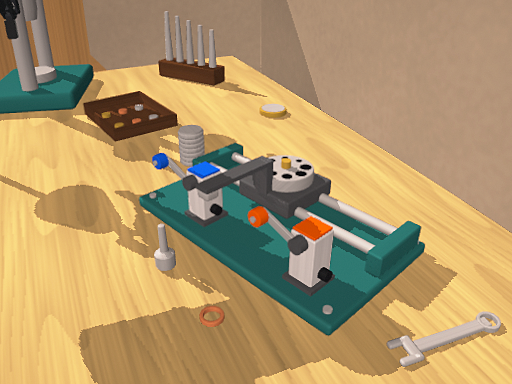

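The top view shows the orange roller at about (306,228) with its cap at (336,200), and the blue roller at (167,247) with its cap at (202,217). The cam shoe arm ends at (242,240). The side view has the orange roller at (258,216) and the blue one at (160,161). Next I'll triangulate these.

```bash
cat > h.py <<'E'
import cv2,numpy as np
def K(c):
    f=192/np.tan(np.radians(c["fovy"])/2);return np.array([[f,0,c["cx"]],[0,f,c["cy"]],[0,0,1]])
def ray(c,p):
    u=cv2.undistortPoints(np.array([[p]],float),K(c),c["dist"])[0,0]
    return c["T"][:3,3],c["T"][:3,:3]@np.array([u[0],u[1],1])
def onz(c,p,z):
    o,d=ray(c,p);return o+d*(z-o[2])/d[2]
def tri(a,pa,b,pb):
    o1,d1=ray(a,pa);o2,d2=ray(b,pb)
    t=np.linalg.lstsq(np.c_[d1,-d2],o2-o1,rcond=None)[0]
    x,y=o1+t[0]*d1,o2+t[1]*d2
    return (x+y)/2,np.linalg.norm(x-y)
def blobs(im,col):
    h=cv2.cvtColor(im,cv2.COLOR_BGR2HSV)
    m=cv2.inRange(h,(2,200,110),(12,255,255)) if col=="o" else cv2.inRange(h,(105,180,70),(130,255,255))
    n,l,s,ce=cv2.connectedComponentsWithStats(m)
    return [(s[i].tolist(),ce[i].round(1).tolist()) for i in range(1,n) if s[i][4]>25]
E
python3 - <<'E'
from h import *
C={n:dict(np.load(n+"0.npz")) for n in("top","side")}
for n in C:
    for k in"ob":print(n,k,blobs(C[n]["image"],k))
E
```

```text
top o [([325, 187, 24, 23, 439], [336.1, 198.2]), ([299, 223, 15, 11, 133], [305.5, 227.5])]
top b [([190, 205, 23, 24, 465], [200.9, 216.7]), ([160, 242, 15, 12, 149], [166.7, 246.8])]
side o [([248, 206, 20, 21, 260], [258.6, 215.8]), ([293, 217, 39, 23, 423], [310.6, 228.2])]
side b [([153, 153, 15, 16, 164], [160.7, 160.2]), ([188, 161, 31, 17, 288], [203.0, 169.2])]
```

Run:
```python
from h import *
t,s=[dict(np.load(n+"0.npz")) for n in("top","side")]
P={"or":((305.5,227.5),(258.6,215.8),.11),"oc":((336.1,198.2),(310.6,228.2),.104),"br":((166.7,246.8),(160.7,160.2),.11),"bc":((200.9,216.7),(203,169.2),.104)}
R={}
for k,(a,b,z) in P.items():
    x,e=tri(t,a,s,b);R[k]=x;print(k,x.round(4),round(e,4),"top@z",onz(t,a,z).round(4),"side@z",onz(s,b,z).round(4))
print("shoe end",onz(t,(242,243),.118).round(3))
for n in"ob":print(n,np.linalg.norm((R[n+'r']-R[n+'c'])[:2]),"exp .0688")
y=R["br"]-R["or"];print("rr",np.linalg.norm(y[:2]),np.linalg.norm((R['bc']-R['oc'])[:2]));
w=R['bc']-R['oc'];
for v in(y,w):print(v.round(4),np.degrees(np.arctan2(v[1],v[0])))
yd=np.r_[w[:2],0]/np.linalg.norm(w[:2]);xd=np.cross(yd,[0,0,1]);print("y",yd,"x",xd,"pred roller",R['oc']-40e-3*xd+56e-3*yd)
```

```text
or [ 0.5419 -0.0252  0.1109] 0.0018 top@z [ 0.5411 -0.025   0.11  ] side@z [ 0.5434 -0.024   0.11  ]
oc [ 0.5974 -0.0644  0.1016] 0.0021 top@z [ 0.5978 -0.0644  0.104 ] side@z [ 0.5944 -0.0672  0.104 ]
br [0.4687 0.1768 0.1112] 0.0022 top@z [0.4677 0.1773 0.11  ] side@z [0.4702 0.1789 0.11  ]
bc [0.5251 0.1378 0.1023] 0.0002 top@z [0.525  0.1375 0.104 ] side@z [0.524  0.1347 0.104 ]
shoe end [0.497 0.065 0.118]
o 0.06799021038460054 exp .0688
b 0.06860801801760416 exp .0688
rr 0.21481930719750678 0.2146953842791742
[-0.0732  0.202   0.0003] 109.91807710671249
[-0.0723  0.2022  0.0007] 109.67954045745181
y [-0.33675905  0.94159086  0.        ] x [ 0.94159086  0.33675905 -0.        ] pred roller [ 0.54090252 -0.02510095  0.10159329]
```

The roller comes out at (0.542, −0.025, 0.111). The given height is 0.110, and the roller-to-cap distance is 68 mm against an expected 68.8. I'll shut the gripper and travel high.

Request:
servo_tool([
  [1,[30,-39,0],[0,0,0]],
  [1,[30,-39,0],[0,0,0]],
  [1,[30,-39,0],[0,0,0]],
  [1,[30,-39,0],[0,0,0]],
  [1,[30,-39,0],[0,0,0]],
  [1,[30,-39,0],[0,0,0]],
  [1,[30,-39,0],[0,0,0]],
  [1,[30,-39,0],[0,0,0]],
  [1,[30,-39,0],[0,0,0]],
  [1,[30,-39,0],[0,0,0]],
], grip_force=30)

```text
time: 1.35
tool_pos: [0.4807, 0.1048, 0.2481]
tcp_rot: [[-0.424, -0.906, -0.0], [-0.906, 0.424, 0.0], [0.0, 0.0, -1.0]]
contact_force: [0.6, 1.1, 1.1]
width: -0.0001
```

Request:
servo_tool([
  [1,[31,-37,0],[0,0,0.157]],
  [1,[31,-37,0],[0,0,0.157]],
  [1,[0,0,0],[0,0,0.157]],
  [1,[0,0,0],[0,0,0.157]],
  [1,[0,0,0],[0,0,0.157]],
  [1,[0,0,0],[0,0,0]],
])

```text
time: 2.1
tool_pos: [0.5139, 0.0162, 0.2479]
tcp_rot: [[-0.94, -0.342, -0.001], [-0.342, 0.94, -0.0], [0.001, 0.0, -1.0]]
contact_force: [-0.3, -0.1, -0.8]
width: 0.0001
```

Run:
```python
from rig import readout, cams
from h import *
s=readout.read_state();R=s["tcp_rot"];p=np.array(s["tool_pos"])
print(s["time"],p,np.degrees(np.arctan2(R[1][0],R[0][0])),s["q"],"need mm tool:",np.array(R).T@(np.array([.5418,-.025,.139])-p)*1e3)
```

```text
2.1 [0.51387812 0.01615811 0.24792563] -159.98422781888684 [ 4.23501419e-01 -1.89117157e-01 -1.32712187e-01 -1.51300252e-04
 -1.62788866e+00 -7.41689088e-02] need mm tool: [-12.2236907  -48.24002213 108.91232781]
```

Request:
servo_tool([
  [1,[-5,-24,0],[0,0,0]],
  [1,[-6,-24,0],[0,0,0]],
  [1,[0,0,40],[0,0,0]],
  [1,[0,0,35],[0,0,0]],
  [1,[0,0,10],[0,0,0]],
  [1,[0,0,0],[0,0,0]],
])

```text
time: 2.85
tool_pos: [0.5408, -0.0253, 0.1637]
tcp_rot: [[-0.939, -0.343, -0.0], [-0.343, 0.939, -0.001], [0.0, -0.001, -1.0]]
contact_force: [-0.1, 0.9, 0.3]
width: -0.0001
```

Run:
```python
from rig import readout, cams
from h import *
s=readout.read_state();print(s["tool_pos"],s["contact_force"])
for n in("top","side"):
    c=cams.read_camera(n);im=c["image"];print(n,[ (k,blobs(im,k)) for k in"ob"])
    cv2.imwrite(f"pics/{n}1.png",im)
cv2.imwrite("pics/side1c.png",cv2.resize(im[90:290,120:380],None,fx=3,fy=3)[:600,:780])
```

```text
[ 0.54076286 -0.02526456  0.16366492] [-0.08051851  0.85491646  0.26261535]
top [('o', []), ('b', [([160, 243, 15, 10, 70], [168.2, 248.7])])]
side [('o', [([248, 207, 20, 20, 226], [259.0, 216.8]), ([293, 226, 39, 14, 76], [313.3, 233.5])]), ('b', [([153, 153, 15, 16, 164], [160.7, 160.2]), ([188, 161, 31, 17, 286], [203.0, 169.2])])]
```

View pics/side1c.png

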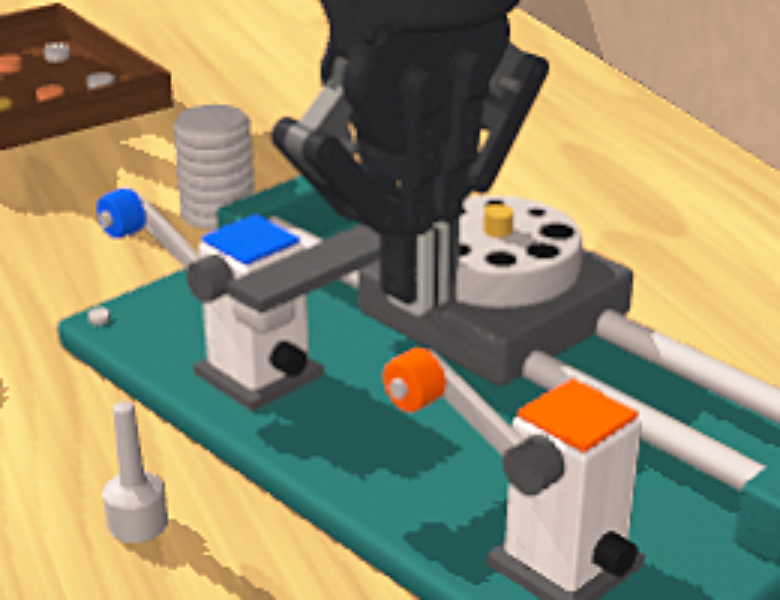

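View pics/top1.png

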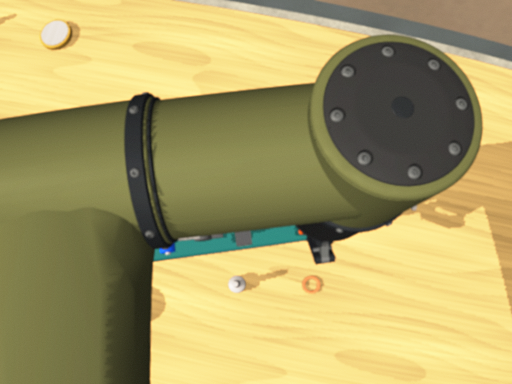

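Run:
```python
from h import *
c=dict(np.load("side0.npz"));W=np.linalg.inv(c["T"])
for p in [(.5408,-.0253,.1467),(.5418,-.025,.122),(.5418,-.025,.110)]:
    q,_=cv2.projectPoints(np.array([p]),cv2.Rodrigues(W[:3,:3])[0],W[:3,3],K(c),c["dist"]);q=q[0,0];print(p,q,(q-[120,90])*3)
```

```text
(0.5408, -0.0253, 0.1467) [257.43809106 191.60812594] [412.31427318 304.82437782]
(0.5418, -0.025, 0.122) [257.87235021 208.43420943] [413.61705064 355.30262829]
(0.5418, -0.025, 0.11) [257.77443072 216.47547162] [413.32329217 379.42641486]
```

The side view shows the shut fingertips directly above the orange roller: tips near crop (418,305), roller top near (413,352). Both agree with the projected points to about 2 mm, and the blue roller hasn't moved. Now I'll press down gently.

Request:
servo_tool([
  [1,[0,0,10],[0,0,0]],
  [1,[0,0,10],[0,0,0]],
  [1,[0,0,5],[0,0,0]],
  [1,[0,0,5],[0,0,0]],
  [1,[0,0,5],[0,0,0]],
  [1,[0,0,0],[0,0,0]],
])

```text
time: 3.7
tool_pos: [0.5413, -0.0245, 0.1294]
tcp_rot: [[-0.94, -0.342, 0.002], [-0.342, 0.94, 0.001], [-0.002, 0.0, -1.0]]
contact_force: [-2.3, 3.7, 6.8]
width: -0.0002
```

Request:
servo_tool([
  [1,[0,0,5],[0,0,0]],
  [1,[0,0,5],[0,0,0]],
  [1,[0,0,4],[0,0,0]],
  [1,[0,0,3],[0,0,0]],
  [1,[0,0,0],[0,0,0]],
  [1,[0,0,0],[0,0,0]],
])

```text
time: 4.45
tool_pos: [0.5416, -0.0244, 0.1129]
tcp_rot: [[-0.94, -0.342, 0.003], [-0.342, 0.94, 0.001], [-0.003, 0.0, -1.0]]
contact_force: [-2.3, 4.2, 7.3]
width: -0.0
```

Run:
```python
from rig import readout, cams
from h import *
s=readout.read_state();print(s["tool_pos"],s["contact_force"])
c=cams.read_camera("side");im=c["image"];print([ (k,blobs(im,k)) for k in"ob"])
cv2.imwrite("pics/side2c.png",cv2.resize(im[90:290,120:380],None,fx=3,fy=3)[:600,:780])
W=np.linalg.inv(c["T"])
yd=np.array([-.338,.941,0]);r=.0596;z0=.110-r*np.sin(.349);pv=np.array([.5418,-.025,0])-yd*.056
for a in (0,.2,.35,.45,.5,.6,.7):
    th=.349-a;p=pv+yd*r*np.cos(th);p[2]=z0+r*np.sin(th)
    q,_=cv2.projectPoints(p[None],cv2.Rodrigues(W[:3,:3])[0],W[:3,3],K(c),c["dist"]);print(a,q[0,0].round(1),p[2].round(4))
```

```text
[ 0.54157782 -0.02436157  0.11286525] [-2.31983332  4.23172479  7.25671297]
[('o', [([293, 220, 39, 20, 441], [312.0, 228.8]), ([246, 227, 20, 16, 184], [256.3, 234.3])]), ('b', [([153, 153, 15, 16, 164], [160.7, 160.2]), ([188, 161, 31, 17, 285], [203.0, 169.2])])]
0 [257.8 216.5] 0.11
0.2 [256.1 223.1] 0.0985
0.35 [255.6 228.6] 0.0896
0.45 [255.8 232.5] 0.0836
0.5 [256.  234.5] 0.0807
0.6 [256.6 238.5] 0.0748
0.7 [257.5 242.6] 0.0691
```

View pics/side2c.png

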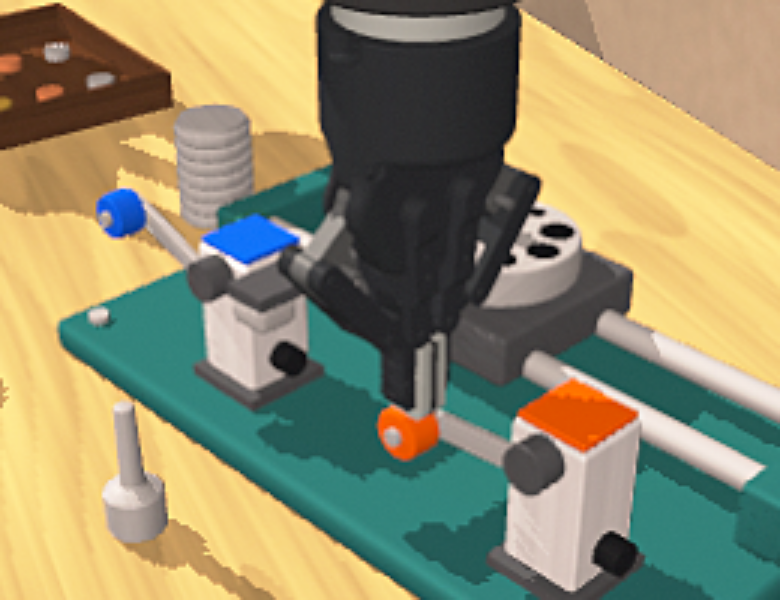

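Two estimates put the lever at about 0.45 rad. The roller's lower edge dropped 16 px, and fingertip height minus the wheel radius gives 0.445. That is past the click (0.35) and short of the stop (0.70), with about 7 N on the tool. I'll add 2 mm for margin, hold, then lift off.

Request:
servo_tool([
  [1,[0,0,2],[0,0,0]],
  [1,[0,0,0],[0,0,0]],
  [1,[0,0,0],[0,0,0]],
  [1,[0,0,0],[0,0,0]],
  [1,[0,0,0],[0,0,0]],
])

```text
time: 5.12
tool_pos: [0.5416, -0.0243, 0.1109]
tcp_rot: [[-0.94, -0.342, 0.003], [-0.342, 0.94, 0.001], [-0.003, 0.0, -1.0]]
contact_force: [-2.7, 4.9, 6.2]
width: 0.0001
```

Request:
servo_tool([
  [1,[0,0,-5],[0,0,0]],
  [1,[0,0,-8],[0,0,0]],
  [1,[0,0,-10],[0,0,0]],
  [1,[0,0,-15],[0,0,0]],
  [1,[0,0,-30],[0,0,0]],
  [1,[0,0,-40],[0,0,0]],
  [1,[0,0,-20],[0,0,0]],
  [1,[0,0,0],[0,0,0]],
  [1,[0,0,0],[0,0,0]],
])

```text
time: 6.25
tool_pos: [0.5402, -0.0249, 0.2355]
tcp_rot: [[-0.94, -0.341, -0.003], [-0.341, 0.94, 0.0], [0.003, 0.001, -1.0]]
contact_force: [-0.1, -0.5, -0.6]
width: -0.0001
```

Run:
```python
from rig import readout, cams
from h import *
s=readout.read_state();print(s["time"],s["tool_pos"],s["contact_force"],s["qd"])
c=cams.read_camera("side");im=c["image"];print([ (k,blobs(im,k)) for k in"ob"])
cv2.imwrite("pics/side3c.png",cv2.resize(im[90:290,120:380],None,fx=3,fy=3)[:600,:780])
```

```text
6.25 [ 0.54015452 -0.02491894  0.23545883] [-0.0623491  -0.48046894 -0.6441854 ] [ 3.76862843e-05  6.07180536e-03 -8.85250588e-03  7.02713901e-04
 -7.31374788e-04 -9.58739464e-04]
[('o', [([248, 206, 20, 21, 242], [258.9, 216.2]), ([293, 217, 39, 23, 135], [313.4, 228.2])]), ('b', [([153, 153, 15, 16, 164], [160.7, 160.2]), ([188, 161, 31, 17, 286], [203.0, 169.1])])]
```

View pics/side3c.png

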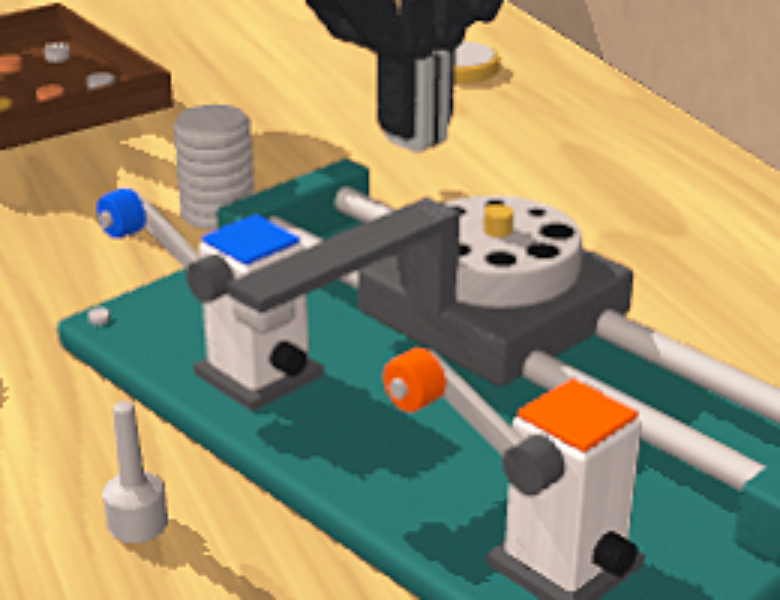

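The picture shows the orange roller back in its starting box (248,206, 20×21 px). The blue roller is unchanged at (160.7,160.2), and the gripper is well clear. I'll hand the job in.

```bash
python3 -c "
from rig import workorder
print(workorder.close_job())"
```

```text
the job is handed in; nothing more can be done
None
```

I pushed the orange roller down from above with the shut fingertips, held it past its click, lifted off and handed the job in at about 6.3 s. No verdict was reported.

- **Press:** I pressed about 26 mm, to roughly 0.45 rad by the side camera, and the fingertip height agreed. A further 2 mm took it to an estimated 0.48 rad, clear of the 0.70 rad stop. It stayed past the click for more than 0.5 s. Vertical force on the tool read 6–7 N, with up to about 5 N sideways, far under the 40 N limit.
- **Release:** The last picture shows the orange roller back at its starting pixels and the blue roller unmoved. The gripper is about 95 mm above the roller, and the force reading is near zero.
- **Disagreements:** Before pressing, the two cameras' rays passed within about 2 mm of each other, which is the stated calibration error. The fingertip position in the picture was also about 2 mm off the predicted one.

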